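# Lay out the bench for a staining run

### The arm

A 7-joint arm with a two-finger parallel gripper is mounted at the origin on the work surface. World frame = base frame: x ahead of the robot, y to its left, z up, the work surface at z = 0. Lengths are in m, angles in rad, forces in N, time in s.
With the tool pointing down it reaches from about 0.425 to 1.025 m from the base axis. Payload 9.4 kg.
Tool frame: the origin (TCP) lies at the very end of the fingers, on their centre line; the grasp point (between the pads) lies 19 mm behind it; z points along the fingers, y is the line along which they close (so a half turn about z gives the same grasp; the last joint's range is limited). The gripper opens to 85 mm and grips with 20 to 120 N. Pads are 22 mm wide; open, the fingers measure 114 mm over their backs; the gripper's body (76 mm by 85 mm) begins 54 mm behind the grasp point. The pads swing forward as they close: fully open they stand 13 mm farther back than shut.
Start: joints at [-1.202, 0.599, -0.003, 1.599, 0.002, 0.943, -0.08], TCP at [0.313, 0.654, 0.205] pointing down, gripper open.
Joint ranges: [-2.57, 2.57], [-0.35, 1.97], [-1.29, 1.29], [0.11, 2.56], [-1.05, 4.19], [0.11, 1.86], [-2.63, 2.63]. Speed limits (rad/s): [2.22, 2.22, 3.01, 3.01, 3.14, 3.14, 3.14].

### API

Orientations are given as a 3x3 rotation matrix whose columns are the frame's x, y, z axes.
In Python, from cell import get_obs, viewer, order gives the robot as it stands.
- The arm moves only by the tool send_rows, never from a script. Its argument "deltas" is text: rows parted by semicolons, each of 7 numbers parted by spaces: the turn, a rotation vector about the tool's x, y, z in degrees, then the shift along the tool's x, y, z in m, then the opening in per cent of the stroke, from 0 (shut) to 100 (fully open). In form: wx wy wz dx dy dz hand; .... A call has 1 to 20 rows; each row is the pose to reach, as a shift and turn from the pose commanded when the call began, along the tool's axes at that moment; what a row does not reach only later rows make up. A row lasts 1/8 s, in which the tool goes at most 62.5 mm and 10.7 degrees, less where a joint would pass 70% of its speed; a pose out of reach is approached as far as the arm can. A call with a gripper value outside its range is refused whole. The fingers move at their own pace and stop on an object; "grip_force" is the grip in N (left out, the last holds). Time passes only in rows, so rows that repeat a pose let the fingers close. It gives the time, the measured TCP pose, the force, the opening and the grip force at its end, in the units of the state.
- get_obs(): the state, without advancing time (a new reading comes with each control period).
- viewer.grab_frame(name): name is "scene" or "side" or "wrist"; returns (picture, depth): 480x640x3 uint8, red, green, blue; 480x640 float32, m along the optical axis (not along the pixel's ray), 0 where there is no reading.
- viewer.get_calibration(name): a dict with "intrinsics" (3x3 intrinsics, pixels), "R" (3x3) and "t" (3): a world point X has camera coordinates R X + t; the wrist camera has in their place "hand_eye" (4x4, takes a point from camera to tool coordinates, whose origin is the TCP and whose axes are the flange's). Camera axes: x right, y down, z forward; pixel columns grow to the right and rows downward; lengths in m; the calibration is good to about 2 mm. The wrist camera is an equidistant fisheye: a pixel r from the principal point sees the ray r / f radians off the axis. A picture is of the moment at which its call begins: read the wrist's pose just before it. get_calibration takes no time and is no camera call.
- order.sign_off(): hands the job in; it is judged then, once.
The state is a dict: "clock": time; "qpos": joint angles; "dq": joint speeds; "effort": joint torques, N m; "tcp_pos": TCP position; "tool_rot": TCP orientation; "force": force on the tool from outside, world axes, zero at the start; "ft_torque": the same for the moment, N m; "opening": finger opening in m; "grasp_force": force on a finger pad.
Only numpy, scipy, OpenCV 4.12 (cv2) and the standard library are available. Lean on these libraries where they do the work, as an engineer would, in place of code of your own. Each camera call takes 0.05 s, during which the arm holds its last target. There are 200 camera calls.

### The job

Lay out the bench for the next staining run; left, right and behind are as seen from the robot's side, along the tube rack's own sides. Stand the screw-cap reagent bottle at the left end of the tube rack and the small lidded jar at its right end, each centred on that end; lay the slide box behind the rack (on the side away from the robot), centred on it and with its long side parallel to the rack's, all three with a gap of about 3 cm to the rack, then set the round flat dish centred on top of the slide box, and stand the empty beaker upright in the middle of the stirrer's round plate. Let go of everything and leave the wash bottle, the pen stand and the tiny vial where they are.

Things in the scene. Friction and masses are not known exactly. Their poses are not given: they have to be found in the camera images.
- rack: Tube rack, fixed to the bench: a low block of stacked perforated plates 75 mm (x) by 140 mm (y) and 50 mm high, holding six capped tubes that reach 88 mm above the bench. Origin at the centre of its underside, on the bench. Its x axis points across the rack away from the robot (behind), its y axis along the rack to the left seen from the robot; turned at most 0.25 rad from the world axes.
- plate (a point): Centre of the upper face of the stirrer's round steel plate (92 mm across, face 45 mm above the bench). The stirrer is a fixed square white box 110 mm by 110 mm with a knob at its front; it may stand left or right of the rack.
- bottle_mid (a point): Reagent bottle: round, 56 mm across up to 78 mm height, then a shoulder to a 36 mm screw cap, 112 mm high in all. Loose, upright, about 0.2 kg. This point is on its axis half-way up, 56 mm above its underside. Its z axis is up when it stands the right way.
- jar_mid (a point): Small squat jar: round glass 42 mm across and 34 mm high, under a 46 mm wide flat lid from 34 to 50 mm height; 50 mm high in all. Loose, upright, about 0.09 kg. This point is on its axis half-way up, 25 mm above its underside. Its z axis is up when it stands the right way.
- slidebox_mid (a point): Microscope-slide box: flat closed box 60 mm (its x) by 96 mm (its y, the long side), 36 mm high. Loose, about 0.15 kg. This point is its centre, 18 mm above its underside. Its z axis is up when it stands the right way.
- dish_mid (a point): Round flat covered dish (a culture dish with tan agar), 55 mm across, 14 mm high. Loose, about 0.03 kg. This point is its centre, 7 mm above its underside. Its z axis is up when it stands the right way.
- beaker_mid (a point): Empty open beaker: round thin-walled glass, 54 mm across (58 mm at the rim), 70 mm high, wall 3 mm. Loose, upright, about 0.08 kg. This point is on its axis half-way up, 35 mm above its underside. Its z axis is up when it stands the right way.
- washbottle_mid (a point): Bystander, leave alone: squeeze wash bottle, 60 mm across, 178 mm high with a bent spout that points to its x; loose. This point is on its axis 85 mm up.
- penstand_mid (a point): Bystander, leave alone: block 45 mm (x) by 90 mm (y) with three upright marker pens, 123 mm high; loose. This point is on its middle axis 60 mm up.
- vial_mid (a point): Bystander, leave alone: tiny capped vial, 22 mm across, 48 mm high; loose. This point is its centre, 24 mm above its underside.

How it is judged:
At the end, for the whole second after the job is handed in: Bottle left, jar right, slide box behind the rack: gap 30 +/- 15 mm, centred to 12 mm, box parallel to it within 0.2 rad. Dish flat on the box and beaker on the stirrer plate, each centred to 12 mm. All upright (0.12 rad), released, at rest (y of bottle_mid in the frame of rack between 0.113 and 0.143 m and x of bottle_mid in the frame of rack between -0.012 and 0.012 m and z of bottle_mid in the frame of rack between 0.048 and 0.064 m and y of jar_mid in the frame of rack between -0.138 and -0.108 m and x of jar_mid in the frame of rack between -0.012 and 0.012 m and z of jar_mid in the frame of rack between 0.017 and 0.033 m and x of slidebox_mid in the frame of rack between 0.0825 and 0.1125 m and y of slidebox_mid in the frame of rack between -0.012 and 0.012 m and z of slidebox_mid in the frame of rack between 0.01 and 0.026 m and angle between the y axis of slidebox_mid and the y axis of rack, either way round below 0.2 rad and horizontal distance between dish_mid and slidebox_mid below 0.012 m and z of dish_mid in the frame of slidebox_mid between 0.02 and 0.03 m and horizontal distance between beaker_mid and plate below 0.012 m and z of beaker_mid in the frame of plate between 0.027 and 0.043 m and angle between each of bottle_mid, jar_mid, slidebox_mid, dish_mid, beaker_mid's own z axis and vertical below 0.12 rad and linear speed of each of bottle, jar, slidebox, dish, beaker below 0.02 m/s); the robot touches nothing.
It fails at once if the wash bottle is disturbed (moved more than 25 mm) (distance of washbottle_mid from where it was at the start of the episode above 0.025 m).
It fails at once if the pen stand is disturbed (moved more than 25 mm) (distance of penstand_mid from where it was at the start of the episode above 0.025 m).
It fails at once if the tiny vial is disturbed (moved more than 25 mm) (distance of vial_mid from where it was at the start of the episode above 0.025 m).
It also fails if it takes over 134 s, if anything falls off the work surface, if the arm or the gripper's body presses on something with over 40 N, if the wrist force passes 120 N, or if a joint passes its speed limit or range.

## Working session

There is one attempt and no reset: what is moved stays moved. The work goes in short steps, Python scripts to look and compute and a tool call to move; the robot and the scene stay as the last step left them, time stands still between calls to the robot, and variables do not carry over. Pictures are saved under pics/ and viewed, at most 14 in all, crops included, and the job is handed in when it is done.

Besides the shell and the picture viewer there is one more tool, called after "Request:" as name(argument=value, ...), one argument or row to a line, values as JSON. send_rows: Moves the arm, as the interface text tells. Its arguments: {"type":"object","properties":{"deltas":{"type":"string"},"grip_force":{"type":"number"}},"required":["deltas"]}

```bash
ls; mkdir -p pics; python3 - <<'E'
from cell import get_obs, viewer, order
import cv2,numpy as np
o=get_obs()
for k,v in o.items(): print(k,np.round(v,3).tolist())
for n in ("scene","side","wrist"):
    p,d=viewer.grab_frame(n); cv2.imwrite(f"pics/{n}0.png",p[:,:,::-1]); np.save(f"pics/{n}0.npy",d)
    c=viewer.get_calibration(n); print(n,{k:np.round(v,4).tolist() for k,v in c.items()})
E
```

```text
pics
clock 0.0
qpos [-1.202, 0.6, -0.003, 1.6, 0.002, 0.943, -0.08]
dq [0.001, -0.001, -0.0, 0.0, -0.0, 0.002, 0.001]
effort [-0.0, -77.645, 1.565, -25.8, 0.012, 0.009, -0.0]
tcp_pos [0.312, 0.654, 0.205]
tool_rot [[-0.902, 0.431, -0.001], [0.431, 0.902, -0.002], [-0.0, -0.002, -1.0]]
force [0.357, 0.254, -0.277]
ft_torque [0.017, 0.011, -0.049]
grasp_force 0.0
opening 0.085
scene {'intrinsics': [[450.9474, 0.0, 319.5355], [0.0, 450.9474, 242.0924], [0.0, 0.0, 1.0]], 'R': [[0.7977, 0.603, -0.0064], [0.5119, -0.6827, -0.5213], [-0.3187, 0.4126, -0.8533]], 't': [-0.4164, -0.2005, 1.353]}
side {'intrinsics': [[469.6572, 0.0, 318.8358], [0.0, 469.6572, 236.242], [0.0, 0.0, 1.0]], 'R': [[0.7092, -0.7047, -0.0204], [-0.4803, -0.4618, -0.7457], [0.516, 0.5387, -0.666]], 't': [-0.3649, 0.3207, 1.0066]}
wrist {'intrinsics': [[371.6483, 0.0, 312.6217], [0.0, 371.6483, 234.0286], [0.0, 0.0, 1.0]], 'hand_eye': [[0.001, -0.9524, -0.3048, 0.0784], [1.0, 0.0011, -0.0001, 0.0012], [0.0005, -0.3048, 0.9524, -0.1688], [0.0, 0.0, 0.0, 1.0]]}
```

View pics/scene0.png

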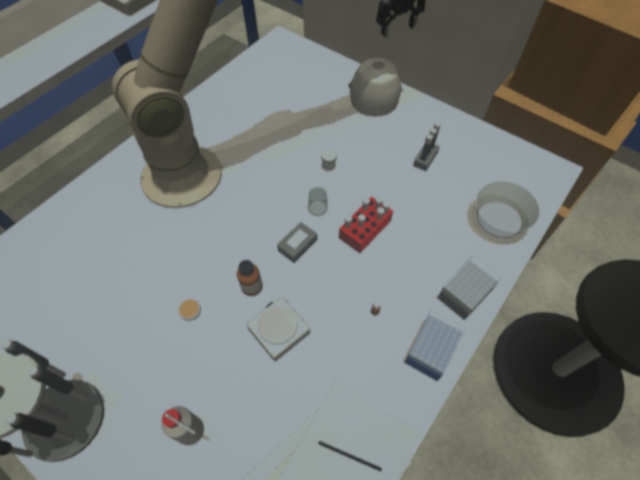

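View pics/side0.png

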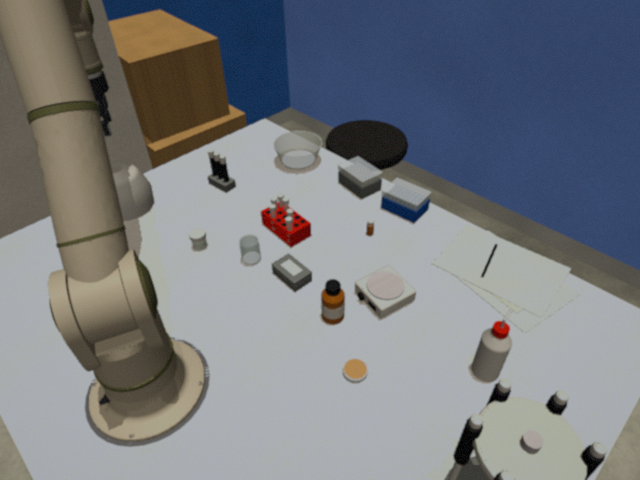

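The scene view shows the red rack at (365,222), jar (328,160), beaker (317,200), slide box (297,240), bottle (248,277), dish (190,308), stirrer (278,325), vial (376,308), wash bottle (180,425) and pen stand (427,150). The side view shows the same items. Next I measure them with the calibration.

```bash
cat > h.py <<'E'
import numpy as np,cv2
from cell import get_obs, viewer
def cloud(n,d):
    c=viewer.get_calibration(n);K,R,t=c["intrinsics"],np.array(c["R"]),np.array(c["t"])
    v,u=np.mgrid[:480,:640]
    P=np.stack([(u-K[0][2])/K[0][0]*d,(v-K[1][2])/K[1][1]*d,d],-1)
    return (P-t)@R   # world
def cast(n,uv,z):
    c=viewer.get_calibration(n);K,R,t=np.array(c["intrinsics"]),np.array(c["R"]),np.array(c["t"])
    r=np.c_[uv,np.ones(len(uv))]@np.linalg.inv(K).T@R; o=-R.T@t
    return o+r*((z-o[2])/r[:,2])[:,None]
E
python3 - <<'E'
from h import *
pts=[];cols=[]
for n in ("scene","side"):
    d=np.load(f"pics/{n}0.npy");p=cv2.imread(f"pics/{n}0.png")
    W=cloud(n,d); 
    X,Y=W[...,0],W[...,1]
    m=(d>0)&(X>0.25)&(X<1.05)&(Y>-.8)&(Y<.75)
    t=m&(abs(W[...,2])<.02); print(n,"table z",np.median(W[...,2][t]),W[...,2][t].std())
    img=np.zeros((780,400,3),np.uint8)  # row: y from .75 down ->   2mm
    hm=np.full((780,400),-1.)
    mm=m&(W[...,2]<.25)
    for x,y,z,c in zip(X[mm],Y[mm],W[...,2][mm],p[mm]):
        i,j=int((.78-y)/.002),int((x-.25)/.002)
        i=min(max(i,0),779);j=min(j,399)
        if z>hm[i,j]: hm[i,j]=z; img[i,j]=c
    # segment objects above table
    M=(hm>.007).astype(np.uint8); M=cv2.morphologyEx(M,cv2.MORPH_CLOSE,np.ones((5,5)))
    k,l,s,c=cv2.connectedComponentsWithStats(M)
    for a in range(1,k):
        if s[a,4]>60:
            print(n,"c x %.3f y %.3f"%(c[a][0]*.002+.25,.78-c[a][1]*.002),"size x %.3f y %.3f"%tuple(s[a,2:4]*.002),"h %.3f"%np.percentile(hm[l==a],98))
E
```

```text
scene table z -0.0002356475493218589 0.003672196146262932
scene c x 0.305 y 0.604 size x 0.120 y 0.150 h 0.132
scene c x 0.558 y 0.484 size x 0.050 y 0.096 h 0.124
scene c x 0.832 y 0.429 size x 0.170 y 0.172 h 0.071
scene c x 0.810 y 0.441 size x 0.040 y 0.032 h 0.009
scene c x 0.333 y 0.294 size x 0.048 y 0.046 h 0.053
scene c x 0.551 y 0.165 size x 0.088 y 0.150 h 0.089
scene c x 0.861 y 0.159 size x 0.104 y 0.134 h 0.073
scene c x 0.401 y 0.149 size x 0.060 y 0.062 h 0.072
scene c x 0.434 y 0.017 size x 0.066 y 0.100 h 0.039
scene c x 0.866 y -0.020 size x 0.098 y 0.132 h 0.073
scene c x 0.706 y -0.019 size x 0.022 y 0.022 h 0.050
scene c x 0.420 y -0.151 size x 0.054 y 0.060 h 0.114
scene c x 0.549 y -0.199 size x 0.132 y 0.130 h 0.048
scene c x 0.337 y -0.291 size x 0.056 y 0.056 h 0.018
scene c x 0.842 y -0.322 size x 0.136 y 0.048 h 0.012
scene c x 0.546 y -0.487 size x 0.084 y 0.062 h 0.174
scene c x 0.320 y -0.631 size x 0.144 y 0.170 h 0.247
side table z -0.0015775731496946105 0.0031869181668104625
side c x 0.300 y 0.586 size x 0.110 y 0.140 h 0.131
side c x 0.542 y 0.485 size x 0.056 y 0.100 h 0.121
side c x 0.860 y 0.458 size x 0.148 y 0.158 h 0.067
side c x 0.785 y 0.381 size x 0.126 y 0.136 h 0.067
side c x 0.327 y 0.294 size x 0.046 y 0.052 h 0.051
side c x 0.540 y 0.165 size x 0.086 y 0.152 h 0.087
side c x 0.854 y 0.159 size x 0.102 y 0.134 h 0.070
side c x 0.398 y 0.152 size x 0.060 y 0.060 h 0.070
side c x 0.428 y 0.017 size x 0.066 y 0.102 h 0.037
side c x 0.859 y -0.021 size x 0.102 y 0.132 h 0.071
side c x 0.699 y -0.018 size x 0.024 y 0.022 h 0.048
side c x 0.407 y -0.152 size x 0.058 y 0.060 h 0.112
side c x 0.541 y -0.200 size x 0.128 y 0.132 h 0.046
side c x 0.332 y -0.291 size x 0.056 y 0.056 h 0.016
side c x 0.804 y -0.332 size x 0.072 y 0.024 h 0.010
side c x 0.531 y -0.489 size x 0.090 y 0.060 h 0.171
side c x 0.309 y -0.631 size x 0.128 y 0.166 h 0.248
```

```bash
python3 - <<'E'
from h import *
T={"rack":(.546,.165,.1,.040,.056),"box":(.431,.017,.07,.030,.044),"bottlecap":(.413,-.152,.05,.095,.125),"bottlebody":(.413,-.152,.05,.02,.075),"jar":(.33,.294,.05,.043,.06),"dish":(.335,-.291,.05,.010,.025),"beaker":(.40,.15,.05,.064,.08),"stir":(.545,-.2,.09,.03,.06),"vial":(.703,-.019,.03,.04,.06),"wash":(.54,-.487,.08,.02,.2),"pen":(.55,.485,.08,.02,.15)}
for n in ("scene","side"):
    d=np.load(f"pics/{n}0.npy");W=cloud(n,d); 
    tz=-.0002 if n=="scene" else -.0016
    for k,(x,y,r,a,b) in T.items():
        m=(d>0)&(np.hypot(W[...,0]-x,W[...,1]-y)<r)&(W[...,2]-tz>a)&(W[...,2]-tz<b)
        Q=W[m]; P=(Q[:,:2]*1000).astype(np.float32)
        if k in("rack","box","stir","pen"):
            (c,s,an)=cv2.minAreaRect(P); print(n,k,np.round(c,1),np.round(s,1),"ang %.1f"%an, len(P), "z pct",np.round(np.percentile(Q[:,2],[5,50,95]),4))
        else:
            c,rr=cv2.minEnclosingCircle(P); print(n,k,np.round(c,1),"r %.1f"%rr,"mean",np.round(P.mean(0),1),len(P),"z",np.round(np.percentile(Q[:,2],[5,50,95]),4))
E
python3 - <<'E'
import cv2,numpy as np
a=cv2.imread('pics/scene0.png')[130:370,150:450]; b=cv2.imread('pics/side0.png')[170:410,180:440]
cv2.imwrite('pics/c0.png',np.hstack([cv2.resize(a,(400,320),interpolation=2),cv2.resize(b,(347,320),interpolation=2)]))
E
```

```text
scene rack [549.7 169.5] [143.5  77.3] ang 86.2 971 z pct [0.0457 0.0496 0.0534]
scene box [435.1  16.7] [96.9 61.9] ang 87.7 726 z pct [0.0319 0.0355 0.039 ]
scene bottlecap [ 417.7 -149.7] r 18.3 mean [ 419.2 -151.4] 202 z [0.0989 0.1109 0.114 ]
scene bottlebody [ 418.6 -150.9] r 27.8 mean [ 434.  -161.4] 233 z [0.0246 0.0494 0.0723]
scene jar [333.7 292.3] r 23.9 mean [334.6 291.8] 161 z [0.0445 0.0494 0.0533]
scene dish [ 338.  -291.7] r 28.1 mean [ 338.5 -292.4] 359 z [0.0108 0.0136 0.0174]
scene beaker [402.9 148.3] r 30.3 mean [400.5 151.5] 98 z [0.0644 0.068  0.072 ]
scene stir [ 546.  -199.6] [111.1 118. ] ang 78.7 2099 z pct [0.0366 0.0425 0.0468]
scene vial [706.7 -17.5] r 9.5 mean [706.8 -18.9] 46 z [0.0442 0.0475 0.0499]
scene wash [ 554.1 -487.5] r 42.2 mean [ 553.6 -487.7] 1154 z [0.0329 0.1187 0.1645]
scene pen [554.7 489.1] [45.  91.1] ang 5.8 553 z pct [0.0249 0.0529 0.1228]
side rack [546.3 169.8] [143.7  80.6] ang 85.8 652 z pct [0.0422 0.0481 0.0513]
side box [429.4  18.1] [99.2 62.4] ang 87.1 663 z pct [0.0301 0.0341 0.0367]
side bottlecap [ 411.4 -150. ] r 18.7 mean [ 408.6 -152.4] 212 z [0.0964 0.1096 0.1123]
side bottlebody [ 410.7 -149.6] r 29.2 mean [ 397.2 -164.4] 357 z [0.022  0.0473 0.0707]
side jar [327.4 293.5] r 25.3 mean [327.  291.3] 166 z [0.0431 0.0478 0.0513]
side dish [ 333.9 -292.6] r 28.4 mean [ 332.4 -293. ] 462 z [0.01   0.0127 0.0154]
side beaker [400.9 148.7] r 31.1 mean [401.5 149.9] 109 z [0.0632 0.0663 0.0701]
side stir [ 540.5 -200.3] [114.  118.1] ang 80.4 1602 z pct [0.0329 0.0411 0.0453]
side vial [700.4 -18.5] r 8.9 mean [700.3 -18.9] 25 z [0.0431 0.0453 0.0482]
side wash [ 547.4 -485.4] r 44.8 mean [ 520.1 -493.4] 1575 z [0.0272 0.1047 0.151 ]
side pen [546.8 490.5] [46.4 99.2] ang 7.5 606 z pct [0.0233 0.0612 0.1197]
```

View pics/c0.png

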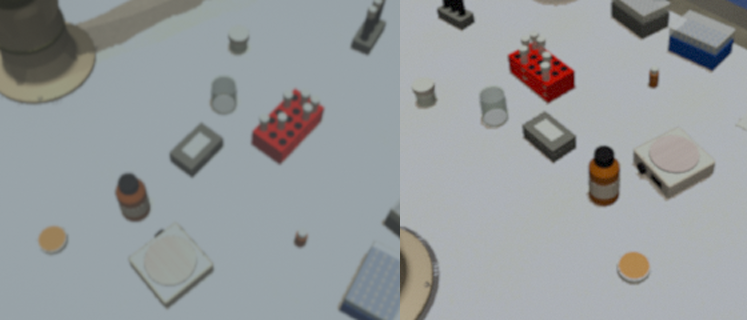

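Both views agree within about 5 mm, so averaged positions will do until the wrist camera refines them. Now I move to hover over the slide box.

```bash
cat >> h.py <<'E'
def mv(*targets):
    "targets (x,y,z,yaw deg of tool y axis); prints rows from the present pose"
    o=get_obs();R=np.array(o["tool_rot"]);p=np.array(o["tcp_pos"])
    for x,y,z,a in targets:
        a=np.radians(a); Y=np.array([np.cos(a),np.sin(a),0]);Z=np.array([0,0,-1.]);X=np.cross(Y,Z)
        w=np.degrees(cv2.Rodrigues(R.T@np.c_[X,Y,Z])[0].ravel()); s=R.T@(np.array([x,y,z])-p)
        print(*np.round(w,1),*np.round(s,3))
def wcast(uv,z,o):
    "wrist pixels -> world points on height z"
    c=viewer.get_calibration("wrist");K=np.array(c["intrinsics"]);H=np.array(c["hand_eye"])
    q=(np.asarray(uv,float)-K[:2,2])/K[0,0]; th=np.linalg.norm(q,axis=1,keepdims=True)+1e-12
    r=np.c_[q/th*np.sin(th),np.cos(th)]; R=np.array(o["tool_rot"])
    r=r@H[:3,:3].T@R.T; p=R@H[:3,3]+o["tcp_pos"]
    return p+r*((z-p[2])/r[:,2])[:,None]
def wcloud(d,o):
    v,u=np.mgrid[:480,:640]; c=viewer.get_calibration("wrist");K=np.array(c["intrinsics"]);H=np.array(c["hand_eye"])
    q=(np.stack([u,v],-1)-K[:2,2])/K[0,0]; th=np.linalg.norm(q,axis=2,keepdims=True)+1e-12
    P=np.concatenate([q/th*np.tan(th),np.ones_like(th)],2)*d[...,None]
    R=np.array(o["tool_rot"]); return (P@H[:3,:3].T+H[:3,3])@R.T+o["tcp_pos"]
E
python3 -c "
from h import *
mv((.432,.017,.2,-2.6))"
```

```text
-0.1 0.0 67.1 -0.382 -0.523 0.005
```

Request:
send_rows(
  deltas="0 0 67 -0.382 -0.523 0.005 100;0 0 67 -0.382 -0.523 0.005 100;0 0 67 -0.382 -0.523 0.005 100;0 0 67 -0.382 -0.523 0.005 100;0 0 67 -0.382 -0.523 0.005 100;0 0 67 -0.382 -0.523 0.005 100;0 0 67 -0.382 -0.523 0.005 100;0 0 67 -0.382 -0.523 0.005 100;0 0 67 -0.382 -0.523 0.005 100;0 0 67 -0.382 -0.523 0.005 100;0 0 67 -0.382 -0.523 0.005 100;0 0 67 -0.382 -0.523 0.005 100;0 0 67 -0.382 -0.523 0.005 100;0 0 67 -0.382 -0.523 0.005 100;0 0 67 -0.382 -0.523 0.005 100",
  grip_force=30,
)

```text
clock: 2.02
tcp_pos: [0.4317, 0.0185, 0.2005]
tool_rot: [[0.042, 0.999, -0.0], [0.999, -0.042, 0.0], [0.0, -0.0, -1.0]]
force: [-0.1, 0.4, -0.6]
opening: 0.0854
grasp_force: 0.0
```

```bash
cat > look.py <<'E'
from h import *
import sys
# usage: look.py name k:x,y,r,zlo,zhi ...
o=get_obs();p,d=viewer.grab_frame("wrist");cv2.imwrite(f"pics/{sys.argv[1]}.png",p[:,:,::-1])
W=wcloud(d,o); print("tcp",np.round(o["tcp_pos"],4),"t",o["clock"],"yaw",np.round(np.degrees(np.arctan2(o["tool_rot"][1][1],o["tool_rot"][0][1])),1),"open",o["opening"])
t=(d>0)&(abs(W[...,2])<.012);print("table z",np.round(np.median(W[...,2][t]),4))
for a in sys.argv[2:]:
    k,v=a.split(":");x,y,r,lo,hi=map(float,v.split(","))
    m=(d>0)&(np.hypot(W[...,0]-x,W[...,1]-y)<r)&(W[...,2]>lo)&(W[...,2]<hi); Q=W[m];P=(Q[:,:2]*1000).astype(np.float32)
    if len(P)<5: print(k,len(P));continue
    c,s,an=cv2.minAreaRect(P);e,rr=cv2.minEnclosingCircle(P)
    print(k,len(P),"rect",np.round(c,1),np.round(s,1),"%.1f"%an,"circ",np.round(e,1),"%.1f"%rr,"z",np.round(np.percentile(Q[:,2],[5,50,95]),4))
E
python3 look.py w1 box:.432,.017,.07,.03,.044 rack:.547,.168,.1,.042,.056 bottlecap:.413,-.15,.05,.1,.125 beaker:.4,.149,.05,.064,.08 stir:.545,-.2,.09,.03,.06
```

```text
tcp [0.4317 0.0185 0.2005] t 2.025 yaw -2.4 open 0.08538287142006833
table z 0.0005
box 6491 rect [432.1  18.2] [96.  60.5] 87.1 circ [431.7  18.3] 55.3 z [0.0352 0.0365 0.0377]
rack 7495 rect [547.  156.1] [112.1  76.2] 86.1 circ [546.4 153.4] 64.8 z [0.049  0.0505 0.052 ]
bottlecap 920 rect [ 415.7 -143.1] [26.1 35.8] 73.0 circ [ 414. -147.] 18.3 z [0.1019 0.112  0.1133]
beaker 1226 rect [400.9 149.3] [56.2 56.1] 86.9 circ [400.7 149.3] 28.7 z [0.0658 0.0695 0.0713]
stir 3465 rect [ 523.1 -192.6] [110.3  73.9] 79.9 circ [ 520.5 -192.1] 58.6 z [0.0337 0.0444 0.0464]
```

View pics/w1.png

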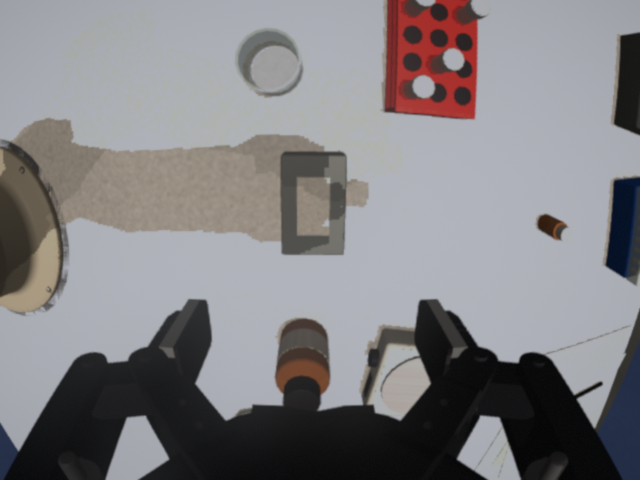

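```bash
python3 -c "
from h import *
o=get_obs();p,d=viewer.grab_frame('wrist');W=wcloud(d,o)-o['tcp_pos'];T=W@np.array(o['tool_rot'])
m=(d>0)&(abs(T[...,0])<.02)&(abs(T[...,1])>.03)&(abs(T[...,1])<.07)&(T[...,2]<.05)&(T[...,2]>-.07)
Q=T[m];print(len(Q),np.round(np.percentile(Q[:,2],[50,95,99,100]),4),np.round(Q[Q[:,2]>np.percentile(Q[:,2],98)].mean(0),4))
m=(d>0)&(d<.3)&(T[...,2]<.03)
Q=T[m];print(np.round(Q[np.argsort(-Q[:,2])[:5]],4))
mv((.432,.018,.008,-2.9))
"
```

```text
4609 [-0.0577 -0.0429 -0.0402 -0.0381] [ 0.0009 -0.004  -0.0401]
[[-0.0035 -0.0432 -0.0381]
 [ 0.0015 -0.043  -0.0381]
 [-0.0032  0.0433 -0.0384]
 [ 0.0014  0.0431 -0.0386]
 [-0.0035 -0.0426 -0.0388]]
-0.0 -0.0 0.4 -0.0 0.0 0.192
```

Request:
send_rows(
  deltas="0 0 0.4 0 0 0.12 76;0 0 0.4 0 0 0.12 76;0 0 0.4 0 0 0.12 76;0 0 0.4 0 0 0.12 76;0 0 0.4 0 0 0.12 76",
)

```text
clock: 2.75
tcp_pos: [0.4331, 0.0178, 0.0827]
tool_rot: [[0.051, 0.999, 0.004], [0.999, -0.051, 0.001], [0.001, 0.004, -1.0]]
force: [0.3, 0.5, -0.0]
opening: 0.065
grasp_force: 0.0
```

```bash
cat > tips.py <<'E'
from h import *
import sys
o=get_obs();p,d=viewer.grab_frame('wrist');W=wcloud(d,o)-o['tcp_pos'];T=W@np.array(o['tool_rot'])
if len(sys.argv)>1: cv2.imwrite(f"pics/{sys.argv[1]}.png",p[:,:,::-1])
print("tcp",np.round(o["tcp_pos"],4),"open",o["opening"],o["clock"])
for s in(-1,1):
    m=(d>0)&(abs(T[...,0])<.012)&(T[...,1]*s>.02)&(T[...,1]*s<.055)&(T[...,2]>-.08)&(d<.19)
    Q=T[m]; Q=Q[np.argsort(-Q[:,2])];print(s,len(Q),np.round(Q[:3],4).tolist())
E
python3 tips.py w2
```

```text
tcp [0.4331 0.0178 0.0827] open 0.06502899594150126 2.75
-1 2356 [[0.0004, -0.0326, -0.032], [-0.0006, -0.0323, -0.0321], [0.0074, -0.0324, -0.0325]]
1 2259 [[0.0006, 0.0327, -0.0322], [0.0074, 0.0325, -0.0324], [0.0061, 0.0326, -0.0325]]
```

View pics/w2.png

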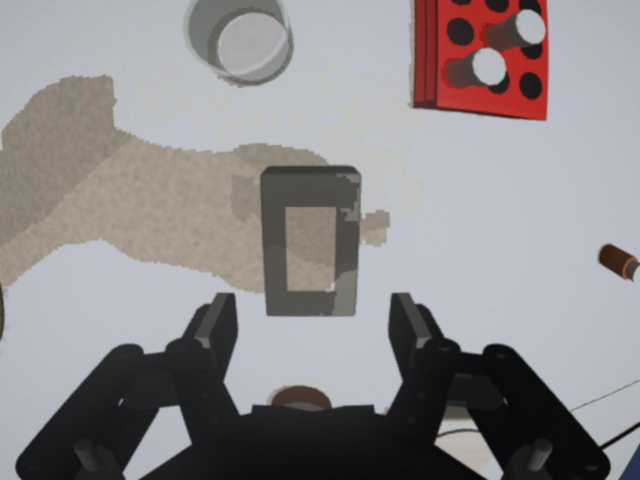

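Request:
send_rows(
  deltas="0 0.2 0 0 0 0.04 76;0 0.2 0 0 0 0.06 76;0 0.2 0 0 0 0.074 76;0 0.2 0 0 0 0.074 76;0 0.2 0 0 0 0.074 60;0 0.2 0 0 0 0.074 60;0 0.2 0 0 0 0.074 60",
  grip_force=20,
)

```text
clock: 3.68
tcp_pos: [0.4322, 0.0177, 0.0071]
tool_rot: [[0.051, 0.999, 0.002], [0.999, -0.051, 0.004], [0.004, 0.001, -1.0]]
force: [0.3, -0.5, -0.0]
opening: 0.0511
grasp_force: 0.1
```

```bash
python3 tips.py w3
```

```text
tcp [0.4322 0.0177 0.0071] open 0.05111528734724134 3.675
-1 3480 [[0.0114, -0.0402, 0.0089], [0.0098, -0.0472, 0.0084], [0.0105, -0.0385, 0.0083]]
1 3382 [[0.0084, 0.0517, 0.0079], [0.0089, 0.0544, 0.0079], [0.0095, 0.0526, 0.0078]]
```

View pics/w3.png

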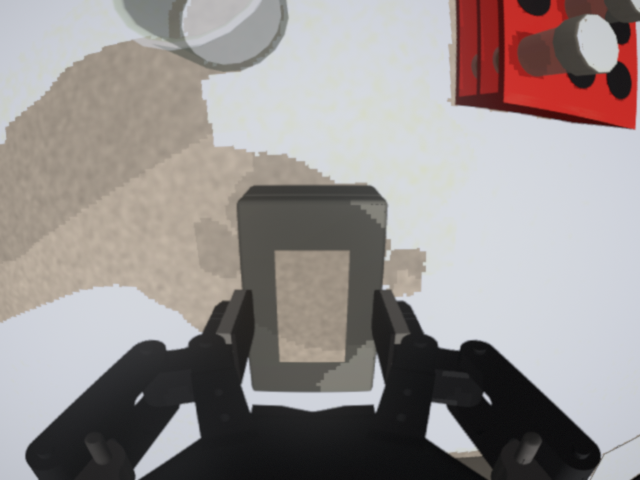

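The picture shows the fingers at (250,330) and (380,330) above the box's top. At 51 mm opening they missed it, so the real fingertips are about 30 mm behind the reported TCP (−0.032 measured). I'll reopen and go lower, watching the force.

Request:
send_rows(
  deltas="0 0.2 0 0 0 0 90;0 0.2 0 0 0 0 90;0 0.2 0 0 0 0 90;0 0.2 0 0 0 0.01 90;0 0.2 0 0 0 0.02 90;0 0.2 0 0 0 0.025 90;0 0.2 0 0 0 0.025 60;0 0.2 0 0 0 0.025 60;0 0.2 0 0 0 0.025 60",
  grip_force=30,
)

```text
clock: 4.85
tcp_pos: [0.4365, 0.0178, -0.0123]
tool_rot: [[0.053, 0.999, -0.01], [0.999, -0.053, 0.007], [0.006, -0.011, -1.0]]
force: [-0.1, 0.0, -0.6]
opening: 0.0593
grasp_force: 32.6
```

```bash
python3 -c "
from h import *
a=np.radians(-4); x=.5475+.099*np.cos(a);y=.169+.099*np.sin(a);print(x,y)
mv((.432,.018,.14,-2.9),(x,y,.14,-4))"
```

```text
0.6462588409757226 0.1620941090993316
-0.6 -0.4 -0.2 0.001 -0.006 -0.152
-0.6 -0.3 0.9 0.156 0.2 -0.153
```

Request:
send_rows(
  deltas="0 0 0 0.001 -0.004 -0.06 60;0 0 0 0.001 -0.004 -0.12 60;-0.6 -0.4 0 0.001 -0.006 -0.155 60;-0.6 -0.4 1 0.04 0.05 -0.155 60;-0.6 -0.4 1 0.08 0.1 -0.155 60;-0.6 -0.4 1 0.12 0.15 -0.155 60;-0.6 -0.4 1 0.156 0.2 -0.155 60;-0.6 -0.4 1 0.156 0.2 -0.155 60;-0.6 -0.4 1 0.156 0.2 -0.155 60;-0.6 -0.4 1 0.156 0.2 -0.155 60",
)

```text
clock: 6.1
tcp_pos: [0.6445, 0.161, 0.1414]
tool_rot: [[0.071, 0.997, -0.002], [0.997, -0.071, -0.001], [-0.001, -0.001, -1.0]]
force: [-1.0, -1.1, -1.2]
opening: 0.0594
grasp_force: 33.8
```

```bash
python3 look.py w4 rack:.547,.168,.1,.042,.056 box:.645,.162,.07,.13,.25; python3 -c "
from h import *
mv((.6465,.1625,.04,-4),(.6465,.1625,-.011,-4))"
```

```text
tcp [0.6445 0.161  0.1414] t 6.1 yaw -4.1 open 0.05942068371619796
table z 0.0004
rack 10719 rect [547.8 170.2] [140.4  76.5] 86.0 circ [548.4 172.6] 77.3 z [0.0493 0.0506 0.0519]
box 61106 rect [643.5 163.5] [107.7 107.2] 42.4 circ [645.9 173.4] 65.8 z [0.1867 0.1909 0.2475]
-0.1 0.0 -0.1 0.002 0.002 0.102
-0.1 0.0 -0.1 0.002 0.002 0.153
```

View pics/w4.png

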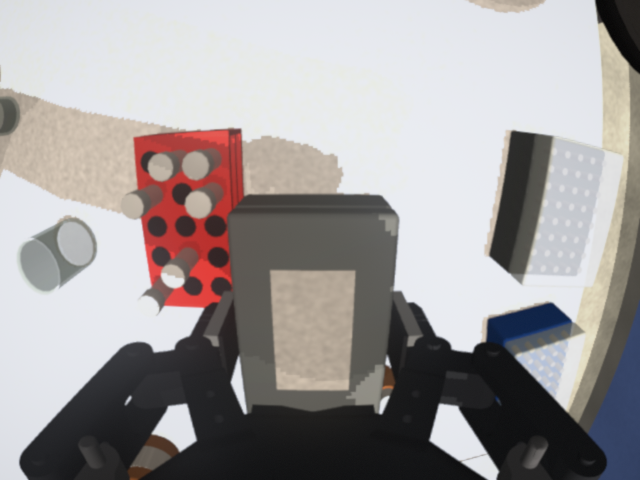

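The rack measures (548,170) mm at −4°, and the box is held square at (315,300). I'll lower it and release.

Request:
send_rows(
  deltas="0 0 0 0.002 0.002 0.05 60;0 0 0 0.002 0.002 0.1 60;0 0 0 0.002 0.002 0.135 60;0 0 0 0.002 0.002 0.148 60;0 0 0 0.002 0.002 0.152 60;0 0 0 0.002 0.002 0.153 60;0 0 0 0.002 0.002 0.153 60;0 0 0 0.002 0.002 0.153 82;0 0 0 0.002 0.002 0.153 82;0 0 0 0.002 0.002 0.153 82;0 0 0 0.002 0.002 0.12 82;0 0 0 0.002 0.002 0.07 82;0 0 0 0.002 0.002 0.01 100;0 0 0 0.002 0.002 -0.02 100;0 0 0 0.002 0.002 -0.02 100",
)

```text
clock: 8.02
tcp_pos: [0.6492, 0.1642, 0.1639]
tool_rot: [[0.069, 0.998, 0.004], [0.998, -0.069, 0.0], [0.001, 0.004, -1.0]]
force: [-0.5, 1.3, -0.8]
opening: 0.0853
grasp_force: 0.0
```

```bash
python3 look.py w5 rack:.547,.168,.1,.042,.056 box:.645,.162,.07,.03,.042; python3 -c "
from h import *
mv((.34,-.285,.16,-41))"
```

```text
tcp [0.6492 0.1642 0.1639] t 8.025 yaw -3.9 open 0.0853368930243371
table z 0.0004
rack 10247 rect [548.  170.1] [141.2  76.3] 86.2 circ [548.4 170.4] 78.9 z [0.0491 0.0505 0.0519]
box 8038 rect [630.2 165.4] [95.9 96.2] 85.9 circ [636.2 165.1] 62.6 z [0.0351 0.0364 0.0376]
0.1 -0.0 37.1 -0.469 -0.277 0.002
```

Request:
send_rows(
  deltas="0 0 37 -0.469 -0.277 0 90;0 0 37 -0.469 -0.277 0 90;0 0 37 -0.469 -0.277 0 90;0 0 37 -0.469 -0.277 0 90;0 0 37 -0.469 -0.277 0 90;0 0 37 -0.469 -0.277 0 90;0 0 37 -0.469 -0.277 0 90;0 0 37 -0.469 -0.277 0 90;0 0 37 -0.469 -0.277 0 90;0 0 37 -0.469 -0.277 0 90;0 0 37 -0.469 -0.277 0 90;0 0 37 -0.469 -0.277 0 90;0 0 37 -0.469 -0.277 0 90",
)

```text
clock: 9.7
tcp_pos: [0.34, -0.2837, 0.1616]
tool_rot: [[0.654, 0.757, -0.001], [0.757, -0.654, -0.001], [-0.001, -0.0, -1.0]]
force: [-0.3, 0.1, 0.7]
opening: 0.0771
grasp_force: 0.0
```

```bash
python3 look.py w6 dish:.336,-.292,.05,.009,.025 bottlecap:.413,-.15,.05,.1,.125 stir:.545,-.2,.09,.03,.06; python3 -c "
from h import *
mv((.336,-.292,0.0,-41),(.336,-.292,-.026,-41));print(get_obs()['qpos'])"
```

```text
tcp [ 0.34   -0.2837  0.1616] t 9.7 yaw -40.8 open 0.07706475266412038
table z 0.0004
dish 2882 rect [ 335.9 -291. ] [53.7 53.5] 48.4 circ [ 335.6 -291.4] 27.7 z [0.0134 0.0147 0.0159]
bottlecap 1731 rect [ 408.7 -154.2] [21.1 35.6] 48.7 circ [ 413.5 -149. ] 17.9 z [0.1039 0.1121 0.1135]
stir 5717 rect [ 530.4 -237.4] [ 56.8 122. ] 56.3 circ [ 540.3 -222.4] 61.6 z [0.0369 0.042  0.0463]
-0.0 0.1 0.2 -0.009 0.002 0.162
-0.0 0.1 0.2 -0.009 0.002 0.188
[-0.09170155  0.48974771  0.95607443  2.30442166 -0.67978524  0.65545997
  0.66178008]
```

Request:
send_rows(
  deltas="0 0 0 -0.008 0.002 0.06 90;0 0 0 -0.008 0.002 0.12 90;0 0 0 -0.008 0.002 0.16 90;0 0 0 -0.008 0.002 0.175 90;0 0 0 -0.008 0.002 0.183 90;0 0 0 -0.008 0.002 0.188 90;0 0 0 -0.008 0.002 0.188 90",
  grip_force=25,
)

```text
clock: 10.62
tcp_pos: [0.3389, -0.2954, -0.0211]
tool_rot: [[0.654, 0.756, -0.007], [0.756, -0.654, 0.002], [-0.003, -0.007, -1.0]]
force: [-0.2, 0.2, -0.5]
opening: 0.0771
grasp_force: 0.0
```

```bash
python3 tips.py w7; python3 -c "
from h import *
mv((.336,-.292,-.026,-41));print(get_obs()['qpos'])"
```

```text
tcp [ 0.3389 -0.2954 -0.0211] open 0.07711298079140748 10.625
-1 5301 [[-0.0029, -0.0403, -0.0194], [-0.0082, -0.0384, -0.0195], [0.0116, -0.0536, -0.0196]]
1 5122 [[0.0109, 0.0307, -0.0201], [0.0091, 0.0208, -0.0201], [-0.0045, 0.0347, -0.0202]]
-0.4 0.1 0.1 0.0 -0.004 0.005
[ 0.49242166  0.7225489   0.14190371  2.37774386 -1.04464874  0.10632543
  0.92873926]
```

View pics/w7.png

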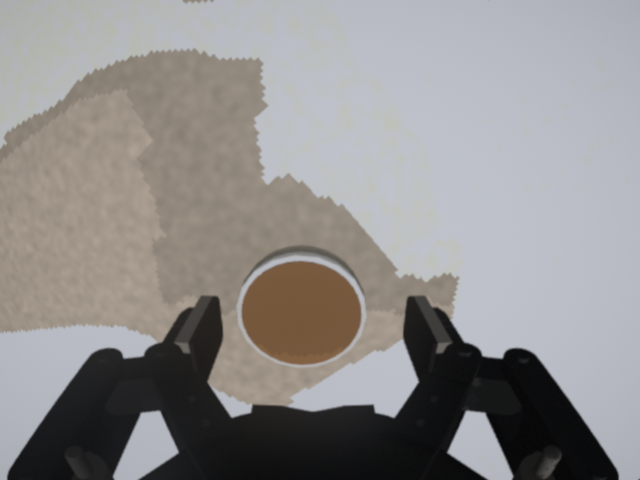

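The picture shows the dish at (302,310) between the open fingers at (210,330) and (425,330). The arm is at its J6 limit, 5 mm above the target. I'll add a slight tilt, go a bit lower, and close.

Request:
send_rows(
  deltas="1.5 0 0 0 -0.004 0.003 90;1.5 0 0 0 -0.004 0.003 90;1.5 0 0 0 -0.004 0.003 90;1.5 0 0 0 -0.004 0.003 50;1.5 0 0 0 -0.004 0.003 50;1.5 0 0 0 -0.004 0.003 50;1.5 0 0 0 -0.004 0.003 50",
  grip_force=25,
)

```text
clock: 11.55
tcp_pos: [0.3354, -0.2921, -0.024]
tool_rot: [[0.655, 0.755, -0.026], [0.755, -0.655, 0.022], [-0.001, -0.034, -0.999]]
force: [-0.2, 1.1, 6.8]
opening: 0.0535
grasp_force: 25.0
```

```bash
python3 -c "
from h import *
o=get_obs()['tcp_pos'];mv((o[0],o[1],.1,-41),(.647,.1635,.1,-4))"
```

```text
-1.9 0.0 0.0 -0.0 -0.004 -0.124
-1.9 -0.6 -36.9 0.548 -0.067 -0.122
```

Request:
send_rows(
  deltas="0 0 0 0 0 -0.02 50;0 0 0 0 -0.004 -0.06 50;-1.9 0 0 0 -0.004 -0.12 50;-1.9 0 0 0 -0.004 -0.162 50;-1.9 -0.6 -37 0.548 -0.067 -0.162 50;-1.9 -0.6 -37 0.548 -0.067 -0.162 50;-1.9 -0.6 -37 0.548 -0.067 -0.162 50;-1.9 -0.6 -37 0.548 -0.067 -0.162 50;-1.9 -0.6 -37 0.548 -0.067 -0.162 50;-1.9 -0.6 -37 0.548 -0.067 -0.162 50;-1.9 -0.6 -37 0.548 -0.067 -0.162 50;-1.9 -0.6 -37 0.548 -0.067 -0.162 50;-1.9 -0.6 -37 0.548 -0.067 -0.162 50;-1.9 -0.6 -37 0.548 -0.067 -0.162 50;-1.9 -0.6 -37 0.548 -0.067 -0.162 50;-1.9 -0.6 -37 0.548 -0.067 -0.162 50",
)

```text
clock: 13.55
tcp_pos: [0.6475, 0.1606, 0.1394]
tool_rot: [[0.071, 0.997, -0.001], [0.997, -0.071, -0.0], [-0.0, -0.001, -1.0]]
force: [-0.8, -0.4, 0.8]
opening: 0.0536
grasp_force: 26.8
```

```bash
python3 look.py w8 rack:.547,.168,.1,.042,.056 box:.66,.163,.07,.03,.042 dish:.647,.163,.04,.15,.22; python3 -c "
from h import *
mv((.648,.1635,.08,-4),(.648,.1635,0.018,-4))"
```

```text
tcp [0.6475 0.1606 0.1394] t 13.55 yaw -4.1 open 0.05356674234632775
table z 0.0004
rack 11411 rect [547.9 170.1] [140.6  76.6] 86.3 circ [548.6 172.4] 77.2 z [0.0492 0.0505 0.0519]
box 7482 rect [648.7 171.7] [80.7 60.4] 85.9 circ [648.9 171.3] 49.8 z [0.0352 0.0365 0.0376]
dish 18804 rect [650.1 166.4] [66.3 61.6] 32.7 circ [647.4 168. ] 39.6 z [0.1752 0.1783 0.2139]
-0.0 0.0 -0.1 0.003 0.0 0.06
-0.0 0.0 -0.1 0.003 0.0 0.122
```

View pics/w8.png

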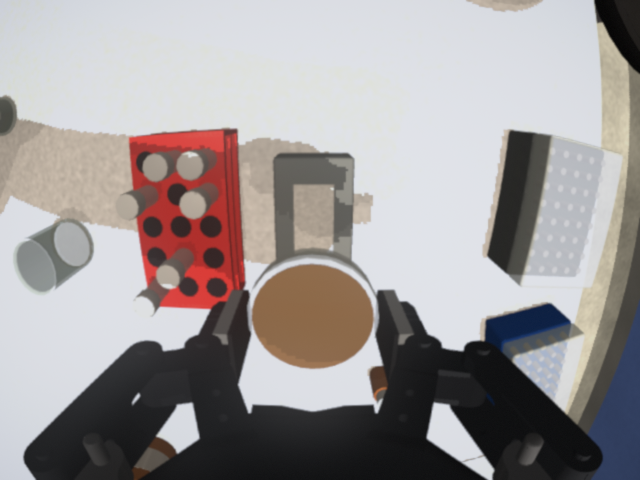

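```bash
python3 -c "
from h import *
o=get_obs();p=cv2.imread('pics/w8.png');h=cv2.cvtColor(p,cv2.COLOR_BGR2HSV)
m=cv2.inRange(h,(5,90,60),(25,255,255));m[:,:230]=0;m[:,365+20:]=0;m[:240]=0
k,l,s,c=cv2.connectedComponentsWithStats(m);a=1+np.argmax(s[1:,4]);ct=cv2.findContours((l==a).astype(np.uint8),0,1)[0][0].reshape(-1,2)
W=wcast(ct,.177,o);print(cv2.minEnclosingCircle((W[:,:2]*1000).astype(np.float32)),s[a])
"
```

```text
((647.729736328125, 160.93113708496094), 24.82537078857422) [ 253  265  120  103 9622]
```

Request:
send_rows(
  deltas="0 0 0 0.003 0 0.05 50;0 0 0 0.003 0 0.1 50;0 0 0 0.003 0 0.12 50;0 0 0 0.003 0 0.125 50;0 0 0 0.003 0 0.127 50;0 0 0 0.003 0 0.127 50;0 0 0 0.003 0 0.127 50;0 0 0 0.003 0 0.127 75;0 0 0 0.003 0 0.127 75;0 0 0 0.003 0 0.127 75;0 0 0 0.003 0 0.1 75;0 0 0 0.003 0 0.05 90;0 0 0 0.003 0 0 90;0 0 0 0.003 0 0 90",
)

```text
clock: 15.35
tcp_pos: [0.6506, 0.1652, 0.1431]
tool_rot: [[0.069, 0.998, 0.005], [0.998, -0.069, 0.002], [0.002, 0.005, -1.0]]
force: [0.4, 1.5, -0.9]
opening: 0.0768
grasp_force: 0.0
```

```bash
python3 look.py w9 dish:.648,.164,.032,.044,.06 box:.66,.163,.07,.03,.042; python3 -c "
from h import *
mv((.4009,.1493,.14,-4),(.4009,.1493,.14,20))"
```

```text
tcp [0.6506 0.1652 0.1431] t 15.35 yaw -4.0 open 0.07676201777391732
table z 0.0004
dish 4170 rect [649.  166.2] [54.7 54. ] 84.1 circ [649.  166.3] 27.8 z [0.0495 0.0507 0.0518]
box 4878 rect [648.7 164.2] [96.2 61.1] 86.0 circ [648.3 164.5] 55.7 z [0.0349 0.0363 0.0375]
0.1 -0.1 0.1 -0.033 -0.247 0.0
0.1 -0.0 -23.9 -0.033 -0.247 0.0
```

Request:
send_rows(
  deltas="0 0 -24 -0.033 -0.247 0 95;0 0 -24 -0.033 -0.247 0 95;0 0 -24 -0.033 -0.247 0 95;0 0 -24 -0.033 -0.247 0 95;0 0 -24 -0.033 -0.247 0 95;0 0 -24 -0.033 -0.247 0 95;0 0 -24 -0.033 -0.247 0 95;0 0 -24 -0.033 -0.247 0 95",
  grip_force=25,
)

```text
clock: 16.4
tcp_pos: [0.4006, 0.1492, 0.1392]
tool_rot: [[-0.343, 0.939, -0.0], [0.939, 0.343, -0.001], [-0.001, -0.0, -1.0]]
force: [0.5, 0.5, -0.6]
opening: 0.0811
grasp_force: 0.0
```

```bash
python3 look.py w10 beaker:.4,.149,.05,.064,.08 jar:.33,.293,.05,.043,.06; python3 -c "
from h import *
print(np.round(get_obs()['qpos'],2));mv((.401,.1495,.06,20),(.401,.1495,-.008,20))"
```

```text
tcp [0.4006 0.1492 0.1392] t 16.4 yaw 20.0 open 0.08110400330727464
table z 0.0004
beaker 1751 rect [400.5 149.3] [55.9 56.9] 22.2 circ [400.8 149.2] 28.9 z [0.0658 0.0696 0.0712]
jar 2042 rect [333.8 286.4] [44.9 27.8] 18.7 circ [331.2 294.5] 22.8 z [0.0481 0.0502 0.0516]
[-0.92  0.42  0.59  2.35 -0.49  0.49  0.42]
-0.0 0.0 0.0 0.0 0.001 0.079
-0.0 0.0 0.0 0.0 0.001 0.147
```

Request:
send_rows(
  deltas="0 0 0 0 0 0.05 95;0 0 0 0 0 0.1 95;0 0 0 0 0 0.13 95;0 0 0 0 0 0.145 95;0 0 0 0 0 0.147 95;0 0 0 0 0 0.147 50;0 0 0 0 0 0.147 50;0 0 0 0 0 0.147 50;0 0 0 0 0 0.147 50",
)

```text
clock: 17.58
tcp_pos: [0.4024, 0.1504, -0.0033]
tool_rot: [[-0.342, 0.94, -0.005], [0.94, 0.342, -0.002], [0.0, -0.005, -1.0]]
force: [-0.3, -0.5, 7.5]
opening: 0.0533
grasp_force: 26.7
```

```bash
python3 -c "
from h import *
o=get_obs();print(np.round(o['qpos'],2));o=o['tcp_pos'];mv((o[0],o[1],.15,20),(.5,-.1,.16,-4))"
```

```text
[-0.59  0.68  0.15  2.42 -1.05  0.11  0.92]
-0.3 -0.0 -0.0 0.0 -0.001 -0.153
-0.3 0.1 24.0 -0.269 0.005 -0.163
```

Request:
send_rows(
  deltas="0 0 0 0 0 -0.03 50;0 0 0 0 0 -0.09 50;0 0 0 0 0 -0.15 50;0 0 24 -0.269 0.005 -0.163 50;0 0 24 -0.269 0.005 -0.163 50;0 0 24 -0.269 0.005 -0.163 50;0 0 24 -0.269 0.005 -0.163 50;0 0 24 -0.269 0.005 -0.163 50;0 0 24 -0.269 0.005 -0.163 50;0 0 24 -0.269 0.005 -0.163 50;0 0 24 -0.269 0.005 -0.163 50",
)

```text
clock: 18.95
tcp_pos: [0.4997, -0.0988, 0.1588]
tool_rot: [[0.067, 0.998, -0.007], [0.998, -0.067, -0.001], [-0.002, -0.007, -1.0]]
force: [0.9, -0.1, -0.9]
opening: 0.0532
grasp_force: 26.7
```

```bash
python3 look.py w11 stir:.545,-.2,.09,.03,.06 beaker:.5,-.1,.045,.19,.27; python3 -c "
from h import *
mv((.545,-.2,.16,-10))"
```

```text
tcp [ 0.4997 -0.0988  0.1588] t 18.95 yaw -3.8 open 0.053161608910563256
table z 0.0005
stir 2695 rect [ 568.7 -176.9] [58.8 75.6] 77.1 circ [ 568.6 -177. ] 47.1 z [0.0347 0.0414 0.046 ]
beaker 32952 rect [499.9 -97. ] [87.6 53.6] 17.1 circ [500.  -99.9] 45.0 z [0.1957 0.2287 0.2677]
-0.4 0.1 6.2 -0.098 0.052 -0.001
```

View pics/w11.png

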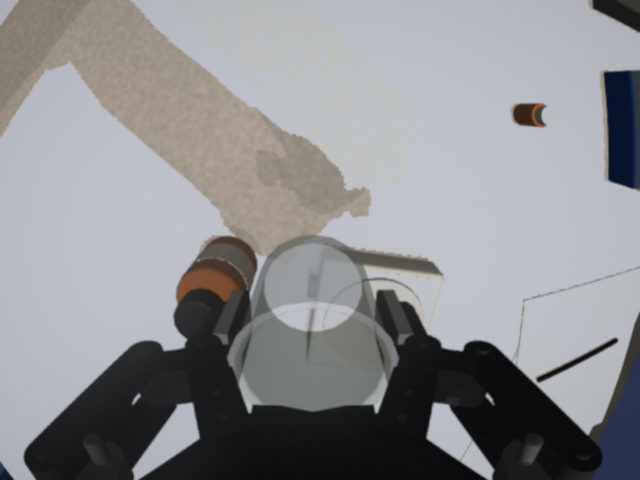

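```bash
python3 - <<'E'
from h import *
out=[]
for n,(u,v) in (("scene",(278,324)),("side",(386,287))):
    p=cv2.imread(f"pics/{n}0.png"); S=8
    c=p[v-45:v+45,u-45:u+45]; g=cv2.resize(c,None,fx=S,fy=S,interpolation=cv2.INTER_CUBIC)
    lab=cv2.cvtColor(g,cv2.COLOR_BGR2LAB).astype(float)
    ref=np.median(lab[330:390,330:390].reshape(-1,3),0); print(n,"centre lab",ref)
    for th in (4,6,8):
        D=np.linalg.norm((lab-ref)*[.5,1.5,1.5],axis=2)
        m=(cv2.GaussianBlur(D,(0,0),4)<th).astype(np.uint8)
        m=cv2.morphologyEx(m,cv2.MORPH_OPEN,np.ones((25,25)))
        k,l,s,_=cv2.connectedComponentsWithStats(m)
        a=l[360,360]
        if a==0: print(th,"none");continue
        ct=cv2.findContours((l==a).astype(np.uint8),0,1)[0];ct=max(ct,key=cv2.contourArea)
        px=cv2.convexHull(ct).reshape(-1,2)/S+[u-45+.5/S-.5,v-45+.5/S-.5]
        P=(cast(n,px,.045)[:,:2]*1000).astype(np.float32)
        e=cv2.minEnclosingCircle(P);f=cv2.minAreaRect(P);print(th,np.round(e[0],1),"r %.1f"%e[1],np.round(f[1],1))
    out.append(cv2.resize(g,(360,360)))
cv2.imwrite("pics/stir.png",np.hstack(out))
E
```

```text
scene centre lab [164. 125. 131.]
4 [ 545.6 -197.2] r 47.8 [88.7 88.8]
6 [ 544.6 -195.6] r 53.6 [99.6 93.2]
8 [ 549.7 -200.6] r 74.5 [111.9 109.8]
side centre lab [170. 131. 131.]
4 [ 546.3 -200.6] r 44.2 [83.2 86.7]
6 [ 547.8 -199.9] r 46.3 [87.4 90.2]
8 [ 549.9 -198.5] r 49.2 [90.4 93.4]
```

View pics/stir.png

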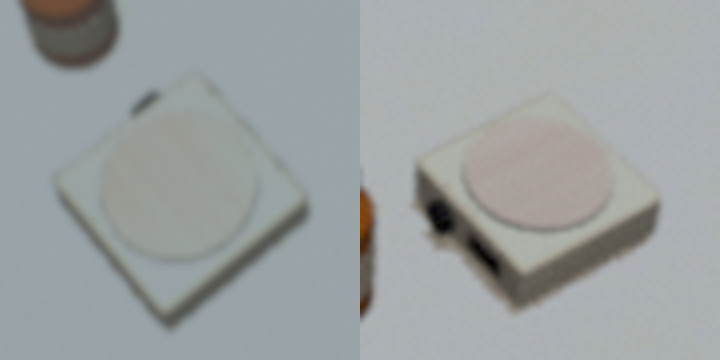

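```bash
python3 -c "
from h import *
print(cast('scene',[[278,325.2]],.045),cast('side',[[385.3,285]],.045))
mv((.546,-.2,.16,-10))"
```

```text
[[ 0.55130804 -0.19975241  0.045     ]] [[ 0.54402912 -0.20225063  0.045     ]]
-0.4 0.1 6.2 -0.098 0.053 -0.001
```

Request:
send_rows(
  deltas="0 0 6 -0.098 0.054 0 50;0 0 6 -0.098 0.054 0 50;0 0 6 -0.098 0.054 0 50;0 0 6 -0.098 0.054 0 50;-0.4 0 6 -0.098 0.054 0.05 50;-0.4 0 6 -0.098 0.054 0.08 50;-0.4 0 6 -0.098 0.054 0.09 50;-0.4 0 6 -0.098 0.054 0.09 50;-0.4 0 6 -0.098 0.054 0.09 50",
)

```text
clock: 20.12
tcp_pos: [0.5473, -0.202, 0.07]
tool_rot: [[0.172, 0.985, 0.002], [0.985, -0.172, -0.004], [-0.003, 0.002, -1.0]]
force: [-0.4, 0.2, -0.7]
opening: 0.0532
grasp_force: 26.7
```

```bash
python3 -c "
from h import *
mv((.5475,-.2005,.042,-10))"
```

```text
0.1 0.2 0.1 0.002 -0.0 0.028
```

Request:
send_rows(
  deltas="0 0 0 0.001 0 0.015 50;0 0 0 0.001 0 0.023 50;0 0 0 0.001 0 0.026 50;0 0 0 0.001 0 0.027 50;0 0 0 0.001 0 0.027 50;0 0 0 0.001 0 0.027 80;0 0 0 0.001 0 0.027 80;0 0 0 0.001 0 0.027 80;0 0 0 0.001 0 -0.02 90;0 0 0 0.001 0 -0.07 90;0 0 0 0.001 0 -0.1 90;0 0 0 0.001 0 -0.1 90",
)

```text
clock: 21.62
tcp_pos: [0.5479, -0.2012, 0.171]
tool_rot: [[0.172, 0.985, 0.004], [0.985, -0.172, -0.004], [-0.003, 0.005, -1.0]]
force: [-0.4, -0.8, -1.0]
opening: 0.0769
grasp_force: 0.0
```

```bash
python3 look.py w12 beaker:.547,-.2,.04,.105,.13 bottlecap:.413,-.15,.05,.1,.125; python3 -c "
from h import *
print(np.round(get_obs()['qpos'],2));mv((.4135,-.149,.17,-20))"
```

```text
tcp [ 0.5479 -0.2012  0.171 ] t 21.625 yaw -9.9 open 0.07690306976347812
table z 0.0005
beaker 2149 rect [ 546.8 -201.6] [56.5 56.8] 8.4 circ [ 546.8 -201.9] 29.0 z [0.1068 0.1143 0.1161]
bottlecap 1952 rect [ 414.7 -148.4] [35.  35.9] 74.9 circ [ 414.5 -148.4] 18.5 z [0.1031 0.1121 0.1133]
[-0.32  0.63  0.9   2.   -0.67  0.83  0.79]
0.2 0.1 10.1 0.028 -0.141 -0.001
```

View pics/w12.png

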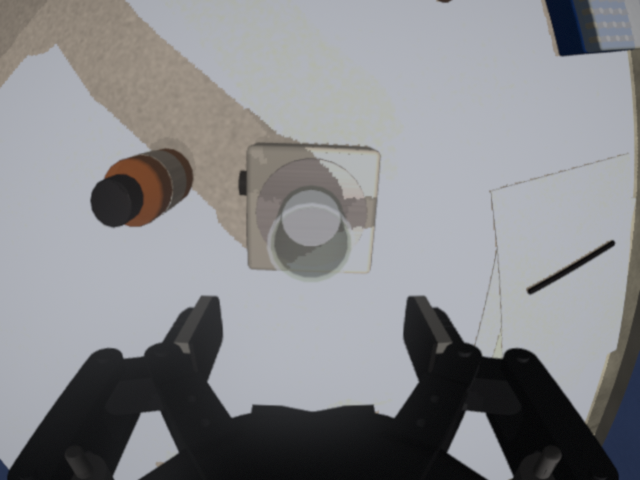

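```bash
python3 -c "
from h import *
o=get_obs();print(np.round(wcast([[256,205],[371,205],[313,158],[248,145],[380,150],[248,268],[373,272],[312,216]],.045,o),4))"
```

```text
[[ 0.5037 -0.1831  0.045 ]
 [ 0.5962 -0.1992  0.045 ]
 [ 0.556  -0.1536  0.045 ]
 [ 0.5073 -0.1339  0.045 ]
 [ 0.6096 -0.1557  0.045 ]
 [ 0.4846 -0.2364  0.045 ]
 [ 0.5907 -0.2587  0.045 ]
 [ 0.5471 -0.2002  0.045 ]]
```

The beaker at (312,216) sits within about 3 mm of the plate centre. Next is the bottle, at (414.5,−148.5) mm.

Request:
send_rows(
  deltas="0 0 10 0.028 -0.14 0 98;0 0 10 0.028 -0.14 0 98;0 0 10 0.028 -0.14 0 98;0 0 10 0.028 -0.14 0 98;0 0 10 0.028 -0.14 0 98;0 0 10 0.028 -0.14 0.05 98;0 0 10 0.028 -0.14 0.09 98;0 0 10 0.028 -0.14 0.09 98;0 0 10 0.028 -0.14 0.09 98",
  grip_force=40,
)

```text
clock: 22.8
tcp_pos: [0.4145, -0.1505, 0.0793]
tool_rot: [[0.342, 0.94, 0.001], [0.94, -0.342, -0.004], [-0.003, 0.002, -1.0]]
force: [0.5, 0.1, 1.0]
opening: 0.0839
grasp_force: 0.0
```

```bash
python3 -c "
from h import *
mv((.4145,-.1485,.022,-20))"
```

```text
0.1 0.2 -0.0 0.002 -0.001 0.057
```

Request:
send_rows(
  deltas="0 0 0 0.001 0 0.03 98;0 0 0 0.001 0 0.05 98;0 0 0 0.001 0 0.056 98;0 0 0 0.001 0 0.056 98;0 0 0 0.001 0 0.056 45;0 0 0 0.001 0 0.056 45;0 0 0 0.001 0 0.056 45;0 0 0 0.001 0 0.056 45",
)

```text
clock: 23.8
tcp_pos: [0.4146, -0.1486, 0.0235]
tool_rot: [[0.34, 0.94, 0.002], [0.94, -0.34, -0.004], [-0.003, 0.003, -1.0]]
force: [-0.7, 0.1, 11.4]
opening: 0.0548
grasp_force: 39.8
```

```bash
python3 -c "
from h import *
mv((.4145,-.1485,.15,-20),(.557,.298,.16,-4))"
```

```text
0.2 0.2 0.1 -0.0 0.0 -0.126
0.1 0.2 -15.9 0.468 -0.018 -0.138
```

Request:
send_rows(
  deltas="0 0 0 0 0 -0.03 45;0 0 0 0 0 -0.08 45;0 0 0 0 0 -0.138 45;0 0 0 0 0 -0.138 45;0 0 -16 0.468 -0.018 -0.138 45;0 0 -16 0.468 -0.018 -0.138 45;0 0 -16 0.468 -0.018 -0.138 45;0 0 -16 0.468 -0.018 -0.138 45;0 0 -16 0.468 -0.018 -0.138 45;0 0 -16 0.468 -0.018 -0.138 45;0 0 -16 0.468 -0.018 -0.138 45;0 0 -16 0.468 -0.018 -0.138 45;0 0 -16 0.468 -0.018 -0.138 45;0 0 -16 0.468 -0.018 -0.138 45;0 0 -16 0.468 -0.018 -0.138 45;0 0 -16 0.468 -0.018 -0.138 45",
)

```text
clock: 25.8
tcp_pos: [0.5567, 0.297, 0.1595]
tool_rot: [[0.07, 0.998, 0.0], [0.998, -0.07, -0.003], [-0.003, 0.0, -1.0]]
force: [-0.6, -0.6, -3.1]
opening: 0.0545
grasp_force: 44.9
```

```bash
python3 -c "
from h import *
mv((.557,.298,.024,-4))"
```

```text
0.0 0.2 -0.0 0.001 0.0 0.135
```

Request:
send_rows(
  deltas="0 0 0 0.001 0 0.05 45;0 0 0 0.001 0 0.1 45;0 0 0 0.001 0 0.125 45;0 0 0 0.001 0 0.132 45;0 0 0 0.001 0 0.135 45;0 0 0 0.001 0 0.135 45;0 0 0 0.001 0 0.135 45;0 0 0 0.001 0 0.135 85;0 0 0 0.001 0 0.135 85;0 0 0 0.001 0 0.135 85;0 0 0 0.001 0 0.09 95;0 0 0 0.001 0 0.04 95;0 0 0 0.001 0 -0.01 95;0 0 0 0.001 0 -0.01 95",
  grip_force=30,
)

```text
clock: 27.55
tcp_pos: [0.5588, 0.2994, 0.173]
tool_rot: [[0.069, 0.998, 0.006], [0.998, -0.069, 0.0], [0.0, 0.006, -1.0]]
force: [1.2, 0.1, -0.8]
opening: 0.0814
grasp_force: 0.0
```

```bash
python3 look.py w13 bottlecap:.557,.298,.05,.1,.125 jar:.33,.293,.05,.043,.06 rack:.547,.168,.1,.042,.056; python3 -c "
from h import *
mv((.3305,.2935,.16,41))"
```

```text
tcp [0.5588 0.2994 0.173 ] t 27.55 yaw -3.9 open 0.08136056252485772
table z 0.0005
bottlecap 2332 rect [557.  299.2] [35.5 35. ] 29.1 circ [557.1 298.9] 18.2 z [0.1065 0.1123 0.1134]
jar 1415 rect [332.4 295.2] [44.9 46.1] 67.0 circ [331.4 295.2] 23.9 z [0.0461 0.0503 0.0515]
rack 7262 rect [578.5 168.5] [142.4 136.2] 86.0 circ [562.1 170.4] 86.0 z [0.0484 0.0506 0.052 ]
0.1 0.1 -44.9 -0.021 -0.226 0.01
```

Request:
send_rows(
  deltas="0 0 -45 -0.022 -0.226 0.01 95;0 0 -45 -0.022 -0.226 0.01 95;0 0 -45 -0.022 -0.226 0.01 95;0 0 -45 -0.022 -0.226 0.01 95;0 0 -45 -0.022 -0.226 0.01 95;0 0 -45 -0.022 -0.226 0.01 95;0 0 -45 -0.022 -0.226 0.01 95;0 0 -45 -0.022 -0.226 0.08 95;0 0 -45 -0.022 -0.226 0.12 95;0 0 -45 -0.022 -0.226 0.12 95;0 0 -45 -0.022 -0.226 0.12 95",
)

```text
clock: 28.98
tcp_pos: [0.331, 0.2918, 0.0501]
tool_rot: [[-0.655, 0.756, 0.001], [0.756, 0.655, -0.003], [-0.003, -0.001, -1.0]]
force: [-0.4, -0.0, 0.1]
opening: 0.0812
grasp_force: 0.0
```

```bash
python3 look.py w14 jar:.33,.294,.05,.043,.06;python3 -c "
from h import *
print(np.round(get_obs()['qpos'],2));mv((.3315,.295,0,41))"
```

```text
tcp [0.331  0.2918 0.0501] t 28.975 yaw 40.9 open 0.08117059907031046
table z 0.0004
jar 6137 rect [330.9 295.6] [45.4 45.4] 65.8 circ [330.8 295.5] 23.1 z [0.0486 0.0503 0.0513]
[-1.1   0.59  0.36  2.38 -0.77  0.28  0.66]
0.0 0.2 -0.0 0.002 0.002 0.051
```

Request:
send_rows(
  deltas="0 0 0 0.002 0.002 0.03 95;0 0 0 0.002 0.002 0.047 95;0 0 0 0.002 0.002 0.051 95;0 0 0 0.002 0.002 0.051 95;0 0 0 0.002 0.002 0.051 35;0 0 0 0.002 0.002 0.051 35;0 0 0 0.002 0.002 0.051 35;0 0 0 0.002 0.002 0.051 35;0 0 0 0.002 0.002 0.051 35",
)

```text
clock: 30.15
tcp_pos: [0.3301, 0.2952, -0.001]
tool_rot: [[-0.657, 0.754, 0.001], [0.754, 0.657, -0.002], [-0.002, -0.001, -1.0]]
force: [-0.4, -1.0, 10.4]
opening: 0.0452
grasp_force: 29.0
```

```bash
python3 -c "
from h import *
a=np.radians(-4);print(.548+.123*np.sin(a),.170-.123*np.cos(a));mv((.331,.295,.15,41),(.5395,.0475,.16,-4))"
```

```text
0.5394199537294726 0.047299621818041634
-0.0 0.1 0.1 -0.001 0.0 -0.151
0.0 0.1 45.1 -0.325 -0.005 -0.16
```

Request:
send_rows(
  deltas="0 0 0 0 0 -0.04 35;0 0 0 0 0 -0.1 35;0 0 0 0 0 -0.15 35;0 0 45 -0.325 -0.005 -0.16 35;0 0 45 -0.325 -0.005 -0.16 35;0 0 45 -0.325 -0.005 -0.16 35;0 0 45 -0.325 -0.005 -0.16 35;0 0 45 -0.325 -0.005 -0.16 35;0 0 45 -0.325 -0.005 -0.16 35;0 0 45 -0.325 -0.005 -0.16 35;0 0 45 -0.325 -0.005 -0.16 35;0 0 45 -0.325 -0.005 -0.16 35;0 0 45 -0.325 -0.005 -0.16 35",
)

```text
clock: 31.78
tcp_pos: [0.5393, 0.0481, 0.1591]
tool_rot: [[0.067, 0.998, 0.0], [0.998, -0.067, -0.003], [-0.003, 0.0, -1.0]]
force: [-0.6, -0.6, -1.2]
opening: 0.0449
grasp_force: 31.6
```

```bash
python3 look.py w15 jar:.5395,.0475,.022,.195,.23;python3 -c "
from h import *
mv((.5395,.0475,0,-4))"
```

```text
tcp [0.5393 0.0481 0.1591] t 31.775 yaw -3.8 open 0.044850837422199606
table z 0.0004
jar 8504 rect [539.4  47.6] [43.6 43.6] 69.3 circ [539.5  47.5] 22.0 z [0.2095 0.2103 0.2112]
0.0 0.2 0.1 0.0 0.0 0.159
```

Request:
send_rows(
  deltas="0 0 0 0 0 0.06 35;0 0 0 0 0 0.12 35;0 0 0 0 0 0.15 35;0 0 0 0 0 0.157 35;0 0 0 0 0 0.159 35;0 0 0 0 0 0.159 35;0 0 0 0 0 0.159 35;0 0 0 0 0 0.159 75;0 0 0 0 0 0.159 75;0 0 0 0 0 0.159 75;0 0 0 0 0 0.1 75;0 0 0 0 0 0.04 75;0 0 0 0 0 -0.02 75;0 0 0 -0.05 0 -0.1 75;0 0 0 -0.05 0 -0.15 75;0 0 0 -0.05 0 -0.15 75;0 0 0 -0.05 0 -0.15 75",
)

```text
clock: 33.95
tcp_pos: [0.5363, -0.0021, 0.3096]
tool_rot: [[0.068, 0.998, 0.002], [0.998, -0.068, -0.002], [-0.002, 0.002, -1.0]]
force: [-0.6, 0.3, -0.3]
opening: 0.064
grasp_force: 0.0
```

```bash
python3 look.py fin jar:.5395,.0475,.04,.044,.06 beaker:.547,-.2,.04,.105,.13 rack:.54,.168,.1,.042,.056 dish:.649,.166,.032,.044,.06 box:.66,.163,.07,.03,.042 bottlecap:.557,.299,.05,.1,.125 vial:.703,-.019,.03,.04,.06
python3 - <<'E'
from h import *
p,d=viewer.grab_frame("scene");W=cloud("scene",d);cv2.imwrite("pics/sfin.png",p[:,:,::-1])
for k,(x,y,r,a,b) in {"vial":(.703,-.019,.03,.04,.06),"wash":(.54,-.487,.08,.02,.2),"pen":(.55,.485,.08,.02,.15)}.items():
    m=(d>0)&(np.hypot(W[...,0]-x,W[...,1]-y)<r)&(W[...,2]>a)&(W[...,2]<b);print(k,np.round(W[m].mean(0),4))
print(get_obs()["force"],get_obs()["opening"])
E
```

```text
tcp [ 0.5363 -0.0021  0.3096] t 33.95 yaw -3.9 open 0.06399838181788944
table z 0.0005
jar 1193 rect [540.1  46.8] [43.1 44.9] 87.0 circ [540.4  46.4] 23.1 z [0.0489 0.0503 0.0517]
beaker 688 rect [ 546.8 -201.6] [55.8 57.4] 0.7 circ [ 546.8 -201.3] 29.4 z [0.106  0.1132 0.1161]
rack 5839 rect [573.4 142. ] [151.4 129.7] 86.3 circ [562.2 149.8] 85.0 z [0.0489 0.0505 0.0521]
dish 1626 rect [648.5 165.9] [54.7 53.6] 11.9 circ [648.3 165.6] 27.9 z [0.0488 0.0506 0.0521]
box 2117 rect [647.9 163.6] [96.4 61.1] 85.9 circ [647.8 163.6] 55.4 z [0.0342 0.0362 0.0379]
bottlecap 0
vial 174 rect [704.  -16.9] [16.3 17.4] 49.4 circ [704.7 -16.9] 9.3 z [0.0416 0.0482 0.0494]
vial [ 0.7068 -0.0191  0.0466]
wash [ 0.5536 -0.4877  0.1124]
pen [0.5588 0.4797 0.0655]
[-0.04968567 -0.0215298  -0.33988847] 0.0638757319609679
```

View pics/fin.png

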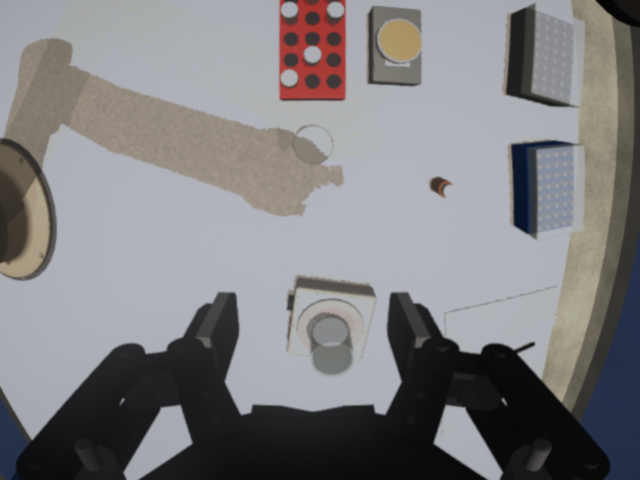

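The jar at (313,145), the box with the dish at (398,45) and the beaker at (330,335) are all in place. The bottle was confirmed earlier, and the bystanders have not moved. I'll hand it in.

```bash
python3 -c "
from cell import order
print(order.sign_off())"
```

```text
the job is handed in; nothing more can be done
None
```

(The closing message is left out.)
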